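# Reset the divider of a glue-up kit tote and pack the strips and wedges

### The job

Pack the kit tote for the next glue-up: one wedge already lies in it and shows which end is the wedges' bay. First slide the divider towards that end far enough that the other bay takes the long beech strips, while the wedges' bay keeps room for the wedges. Then lay the two loose wedges next to the wedge and the two beech strips in the other bay next to the hardwood block, all flat on the tote's floor and lengthwise of the tote; leave the loose offcut and the stirring stick where they lie on the slab.

Things in the scene. Friction and masses are not known exactly. Their poses are not given: they have to be found in the camera images.
- tote: Shallow open pale wooden tote with a grey floor, fixed on the slab. Origin: centre of its underside. Outside 210 (own x) x 384 (own y) x 42 mm, end walls 60 mm high. Inside x -95 to +95, y -180 to +180 mm, floor 8 mm above the origin. A divider across it parts it into a bay at own +y and one at own -y; the one that holds wedge_3 at the start is the wedges' bay.
- divider_grip (a point): Point in the dark grip batten in the middle of the tote's divider, 58 mm above the slab; batten 56 mm (tote x) by 10 mm (tote y), top at 70 mm. The divider, a plate 8 mm thick, slides along the tote's y up to 62 mm either way from the middle (about 2.5 N) and stays put. It starts near the middle, bays 176 mm long; d mm off it they are 176 + d and 176 - d.
- wedge_1: Dark walnut shim wedge, 28 (own x) x 100 (own y) x 22 mm at its thick end, lying flat on the slab with its thickness tapering along own y; its 28 mm wide sides are upright and parallel. Origin: centre of its underside. To be packed.
- wedge_2: A second such wedge, 28 x 100 x 22 mm, loose on the slab. To be packed.
- wedge_3: A third such wedge, 28 x 100 x 22 mm. It lies in the tote already, flat and lengthwise, near the tote's +x side wall (centre at about x = +65 mm, 115 mm from the tote's middle along y), in the +y or the -y bay; it marks the wedges' bay and stays there.
- block: Pale hardwood block, 50 (own x) x 120 (own y) x 18 mm, origin at the centre of its underside. It lies in the tote's other bay, near the +x side wall like wedge_3 in its own, and stays there.
- strip_1: Pale beech strip, 19 (own x) x 200 (own y) x 17 mm, loose on the slab; origin: centre of its underside. To be packed.
- strip_2: A second such beech strip, 19 x 200 x 17 mm, loose on the slab. To be packed.
- offcut: Hardwood offcut, 38 (own x) x 160 (own y) x 19 mm, wider and shorter than the strips, loose on the slab; origin: centre of its underside. Not part of the kit.
- stir_stick: Stirring stick, 18 (own x) x 152 (own y) x 9 mm, flat, with one end dark with resin, loose on the slab; origin: centre of its underside. Not part of the kit.
There are look-alikes about, which are no part of the job. Leave any green look-alike of the wedge_1 alone. Leave any purple look-alike of the wedge_2 alone.

How it is judged:
On the way:
1. the divider stands at least 27 mm from the middle towards the wedges' end, before any of the four parts is in the tote (((y of wedge_3 in the frame of tote above 0.03 m and y of divider_grip in the frame of tote above 0.027 m) or (y of wedge_3 in the frame of tote below -0.03 m and y of divider_grip in the frame of tote below -0.027 m)) and (z of strip_1 in the frame of tote above 0.07 m or x of strip_1 in the frame of tote above 0.11 m or x of strip_1 in the frame of tote below -0.11 m or y of strip_1 in the frame of tote above 0.2 m or y of strip_1 in the frame of tote below -0.2 m) and (z of strip_2 in the frame of tote above 0.07 m or x of strip_2 in the frame of tote above 0.11 m or x of strip_2 in the frame of tote below -0.11 m or y of strip_2 in the frame of tote above 0.2 m or y of strip_2 in the frame of tote below -0.2 m) and (z of wedge_1 in the frame of tote above 0.07 m or x of wedge_1 in the frame of tote above 0.11 m or x of wedge_1 in the frame of tote below -0.11 m or y of wedge_1 in the frame of tote above 0.2 m or y of wedge_1 in the frame of tote below -0.2 m) and (z of wedge_2 in the frame of tote above 0.07 m or x of wedge_2 in the frame of tote above 0.11 m or x of wedge_2 in the frame of tote below -0.11 m or y of wedge_2 in the frame of tote above 0.2 m or y of wedge_2 in the frame of tote below -0.2 m)), for 0.2 s.
At the end, for the whole second after the job is handed in: Divider 25 mm or more off the middle towards wedge_3; both wedges in its bay, both strips in the block's bay; all six at rest, flat on the tote floor (3.5 mm, 0.06 rad), none stacked, lengthwise of the tote (0.2 rad); offcut and stick still on the slab within 40 mm of their start (((y of wedge_3 in the frame of tote above 0.03 m and (y of divider_grip in the frame of tote above 0.025 m and y of each of wedge_1, wedge_2 in the frame of tote above 0.06 m and y of each of strip_1, strip_2, block in the frame of tote below -0.03 m)) or (y of wedge_3 in the frame of tote below -0.03 m and (y of divider_grip in the frame of tote below -0.025 m and y of each of wedge_1, wedge_2 in the frame of tote below -0.06 m and y of each of strip_1, strip_2, block in the frame of tote above 0.03 m))) and y of strip_1 in the frame of tote between -0.18 and 0.18 m and x of strip_1 in the frame of tote between -0.095 and 0.095 m and z of strip_1 in the frame of tote between 0.004 and 0.0115 m and angle between each of strip_1, strip_2, wedge_1, wedge_2, wedge_3, block's own z axis and vertical below 0.06 rad and angle between the y axis of each of strip_1, strip_2, wedge_1, wedge_2, wedge_3, block and the y axis of tote, either way round below 0.2 rad and linear speed of each of strip_1, strip_2, wedge_1, wedge_2, wedge_3, block below 0.02 m/s and y of strip_2 in the frame of tote between -0.18 and 0.18 m and x of strip_2 in the frame of tote between -0.095 and 0.095 m and z of strip_2 in the frame of tote between 0.004 and 0.0115 m and y of wedge_1 in the frame of tote between -0.18 and 0.18 m and x of wedge_1 in the frame of tote between -0.095 and 0.095 m and z of wedge_1 in the frame of tote between 0.004 and 0.0115 m and y of wedge_2 in the frame of tote between -0.18 and 0.18 m and x of wedge_2 in the frame of tote between -0.095 and 0.095 m and z of wedge_2 in the frame of tote between 0.004 and 0.0115 m and y of wedge_3 in the frame of tote between -0.18 and 0.18 m and x of wedge_3 in the frame of tote between -0.095 and 0.095 m and z of wedge_3 in the frame of tote between 0.004 and 0.0115 m and y of block in the frame of tote between -0.18 and 0.18 m and x of block in the frame of tote between -0.095 and 0.095 m and z of block in the frame of tote between 0.004 and 0.0115 m and height (world z) of each of offcut, stir_stick below 0.01 m); the robot touches nothing.
It fails at once if the loose offcut or the stirring stick is moved by more than 40 mm (distance of any of offcut, stir_stick from where it was at the start of the episode above 0.04 m).
It also fails if it takes over 115 s, if anything falls off the work surface, if the arm or the gripper's body presses on something with over 40 N, if the wrist force passes 120 N, or if a joint passes its speed limit or range.

### The arm

A 7-joint arm with a two-finger parallel gripper is mounted at the origin on the work surface; the furniture and walls round the work are solid. World frame = base frame: x ahead of the robot, y to its left, z up, the work surface at z = 0. Lengths are in m, angles in rad, forces in N, time in s.
With the tool pointing down it reaches from about 0.35 to 0.9 m from the base axis. Payload 7.2 kg.
Tool frame: the origin (TCP) lies midway between the tips of the shut fingers; the grasp point (between the pads) lies 19 mm behind it; z points along the fingers, y is the line along which they close (so a half turn about z gives the same grasp; the last joint's range is limited). The gripper opens to 88 mm and grips with 3 to 60 N. Pads are 20 mm wide; open, the fingers measure 115 mm over their backs; the gripper's body (75 mm by 178 mm) begins 61 mm behind the grasp point.
Start: joints at [1.191, 0.411, -0.013, 1.596, 0.006, 1.134, -0.082], TCP at [0.192, -0.595, 0.223] pointing down, gripper open.
Joint ranges: [-2.95, 2.95], [-0.29, 1.99], [-1.47, 1.44], [0.14, 2.54], [-1.03, 4.17], [0.13, 1.85], [-2.86, 2.86]. Speed limits (rad/s): [2.39, 2.39, 3.01, 3.01, 3.14, 3.14, 3.14].

### API

Orientations are given as a rotation vector (axis times angle).
In Python, from rig import read_state, camera, close_job gives the robot as it stands.
- The arm moves only by the shell command python3 -m inch 'ROWS'. ROWS is JSON, a list of rows, each a list of 7 numbers: the closure, from 0 (fully open) to 1 (shut), then the shift along the tool's x, y, z in cm, then the turn, a rotation vector about the tool's x, y, z in degrees. A call has 1 to 12 rows; each row shifts and turns the commanded pose from where the row before left it, along the tool's axes as they then stand; what a row does not reach is not made up. A row lasts 1/8 s, in which the tool goes at most 62.5 mm and 10.7 degrees, less where a joint would pass 70% of its speed; a pose out of reach is approached as far as the arm can. A call is refused whole if a number of a shift passes 6.25 or a number of a turn 10.7, either way. A call with a gripper value outside its range is refused whole. The fingers move at their own pace and stop on an object; the grip force is fixed at half the most. Time passes only in rows, so rows that do not move let the fingers close. It gives the time, the measured TCP pose, the force, the opening and the grip force at its end, in the units of the state.
- read_state(): the state, without advancing time (a new reading comes with each control period).
- camera(name): name is "scene" or "top" or "wrist"; returns a dict with "pixels" (480x640x3 uint8, red, green, blue), "fx", "fy", "cx", "cy" (pixels), "pose" (4x4, takes a point from camera to world coordinates). Camera axes: x right, y up, looking along -z (the intrinsics and any distortion apply to the point x, -y, -z); pixel columns grow to the right and rows downward; lengths in m; the calibration is good to about 2 mm. A picture is of the moment at which its call begins. There is no depth.
- close_job(): hands the job in; it is judged then, once.
The state is a dict: "clock": time; "joints": joint angles; "dq": joint speeds; "effort": joint torques, N m; "eef_pos": TCP position; "tool_rot": TCP orientation; "wrist_force": force on the tool from outside, world axes, zero at the start; "torque": the same for the moment, N m; "gripper_width": finger opening in m; "grip_force": force on a finger pad.
Only numpy, scipy, OpenCV 4.12 (cv2) and the standard library are available. Lean on these libraries where they do the work, as an engineer would, in place of code of your own. Each camera call takes 0.05 s, during which the arm holds its last target. There are 200 camera calls.

## Working session

There is one attempt and no reset: what is moved stays moved. The work goes in short steps, Python scripts to look and compute and a shell command to move; the robot and the scene stay as the last step left them, time stands still between calls to the robot, and variables do not carry over. Pictures are saved under pics/ and viewed, at most 18 in all, crops included, and the job is handed in when it is done.

```bash
mkdir -p pics; ls; python3 - <<'E'
from rig import *
import cv2,numpy as np
s=read_state();print(s)
for n in("top","scene"):
    c=camera(n);print(n,{k:v for k,v in c.items() if k!='pixels'})
    cv2.imwrite(f'pics/{n}0.png',c['pixels'][:,:,::-1])
E
```

```text
pics
{'clock': 0.0, 'joints': array([ 1.19081343,  0.41187609, -0.01274029,  1.59703911,  0.00562088,
        1.13426205, -0.08222079]), 'dq': array([-0.00159354, -0.00147525, -0.00057615, -0.00019538, -0.00029099,
        0.00187125,  0.0007355 ]), 'effort': array([-3.94535309e-04, -5.87950873e+01,  6.41210116e-01, -2.91076827e+01,
       -5.38371596e-02,  1.86734536e-02,  1.55658749e-04]), 'eef_pos': array([ 0.19154176, -0.5944085 ,  0.22182577]), 'tool_rot': array([-3.10199759e+00, -4.87591982e-01,  5.58141682e-04]), 'wrist_force': array([-0.54640277, -0.18715268, -0.14299308]), 'torque': array([ 0.00507756, -0.00408934,  0.02187809]), 'grip_force': 0.0, 'gripper_width': 0.08741184982795702}
top {'fx': 509.30726431267976, 'fy': 509.30726431267976, 'cx': 320.6142407805441, 'cy': 236.11969640822593, 'pose': array([[-0.00505254,  0.98497755, -0.17260852,  0.24826102],
       [-0.99993966, -0.00329281,  0.01047975, -0.0385877 ],
       [ 0.00975395,  0.17265105,  0.98493476,  1.28415863],
       [ 0.        ,  0.        ,  0.        ,  1.        ]])}
scene {'fx': 563.8604796700405, 'fy': 563.8604796700405, 'cx': 318.9040058315915, 'cy': 234.43332148152038, 'pose': array([[-0.57883624,  0.50744782, -0.63831444, -0.34123588],
       [-0.81531644, -0.34631639,  0.46403024,  0.56122949],
       [ 0.01441238,  0.78902577,  0.61419103,  0.84384081],
       [ 0.        ,  0.        ,  0.        ,  1.        ]])}
```

View pics/top0.png

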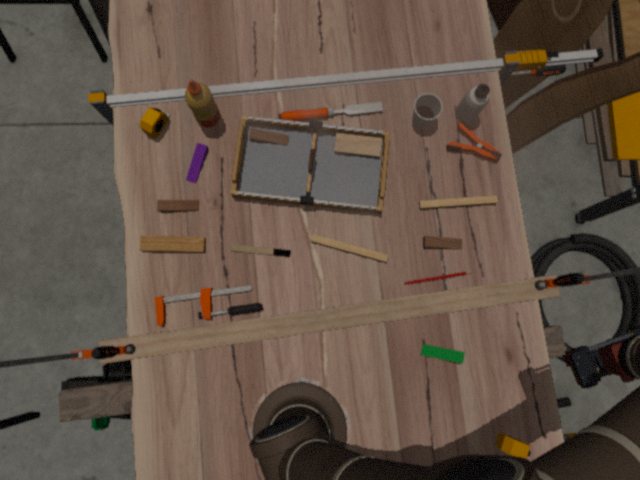

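View pics/scene0.png

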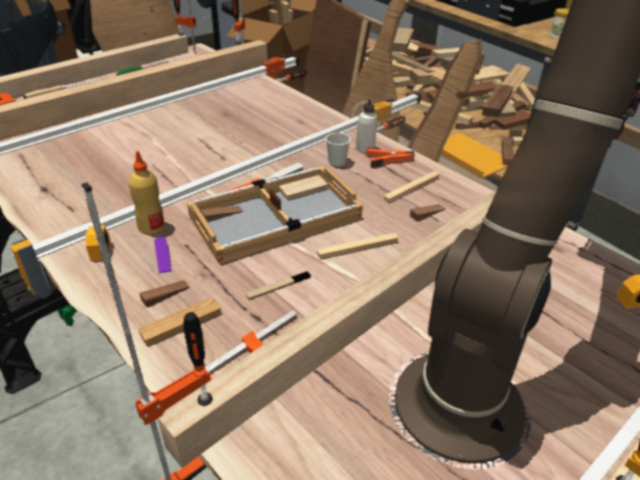

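Top view: tote centred about (312,165). Wedge_3 is at (268,136), so the left (+y world) bay is the wedges' bay, and the block is at (357,146). Loose wedges are at (178,206) and (442,243), strips at (458,202) and (348,248), the offcut at (172,244) and the stick at (262,251). The scene view confirms this, with a tall wooden fence between the robot and the parts.

```bash
cat > h.py <<'E'
from rig import *
import cv2,numpy as np
def ray(c,uv,z):
    uv=np.atleast_2d(np.asarray(uv,float)); R=c['pose'][:3,:3];o=c['pose'][:3,3]
    d=np.c_[(uv[:,0]-c['cx'])/c['fx'],-(uv[:,1]-c['cy'])/c['fy'],-np.ones(len(uv))]@R.T
    return o+d*((z-o[2])/d[:,2])[:,None]
def proj(c,p):
    q=(np.atleast_2d(p)-c['pose'][:3,3])@c['pose'][:3,:3]
    return np.c_[c['cx']-c['fx']*q[:,0]/q[:,2],c['cy']+c['fy']*q[:,1]/q[:,2]]
def blob(c,box,z,th=None,S=4,near=None):
    """box=x0,y0,x1,y1; segment from median background in Lab; returns centre,long-axis yaw deg (world),dims,mask"""
    x0,y0,x1,y1=box
    im=cv2.resize(c['pixels'][y0:y1,x0:x1],None,fx=S,fy=S,interpolation=cv2.INTER_CUBIC)
    lab=cv2.cvtColor(im,cv2.COLOR_RGB2LAB).astype(np.float32)
    d=np.linalg.norm(lab-np.median(lab.reshape(-1,3),0),axis=2)
    d=np.clip(d*3,0,255).astype(np.uint8)
    t,m=cv2.threshold(d,0 if th is None else th*3,255,cv2.THRESH_BINARY+(cv2.THRESH_OTSU if th is None else 0))
    m=cv2.morphologyEx(m,cv2.MORPH_OPEN,np.ones((5,5)))
    cs,_=cv2.findContours(m,cv2.RETR_EXTERNAL,cv2.CHAIN_APPROX_NONE)
    k=max(cs,key=cv2.contourArea)
    uv=(k[:,0,:]+.5)/S-.5+[x0,y0]
    P=ray(c,uv,z)[:,:2]
    (cx,cy),(w,h),a=cv2.minAreaRect((P*1000).astype(np.float32))
    if w>h: yaw=a
    else: yaw=a+90
    yaw=(yaw+90)%180-90
    if yaw<0 and yaw<-89.9: yaw+=180
    return (round(cx,1),round(cy,1)),round(yaw,1),(round(max(w,h),1),round(min(w,h),1)),cv2.drawContours(im.copy(),[k],-1,(255,0,0),1)
E
python3 - <<'E'
from h import *
c=camera('top')
B={'w1':((150,193,208,219),.018),'w2':((415,230,472,256),.018),'s1':((412,190,505,214),.017),'s2':((302,228,396,268),.017),'off':((132,230,212,258),.019),'stick':((225,238,298,264),.009),'w3':((243,125,298,150),.026),'blk':((328,130,384,162),.026)}
ims=[]
for k,(b,z) in B.items():
    r=blob(c,b,z);print(k,r[:3]);i=r[3];o=np.zeros((164,400,3),np.uint8);i=i[:164,:400];o[:i.shape[0],:i.shape[1]]=i;ims.append(o)
g=np.vstack([np.hstack(ims[i:i+2]) for i in range(0,8,2)])[:600]
cv2.imwrite('pics/b.png',g[:,:,::-1])
t=cv2.resize(c['pixels'][105:220,225:395],None,fx=4.7,fy=4.7,interpolation=cv2.INTER_CUBIC);cv2.imwrite('pics/tote.png',t[:,:,::-1])
print(t.shape)
E
```

```text
w1 ((548.4, 310.5), -88.6, (103.9, 33.7))
w2 ((451.9, -357.0), 68.1, (99.6, 62.7))
s1 ((561.2, -406.2), -85.7, (196.7, 17.2))
s2 ((443.4, -121.3), 74.2, (197.4, 15.6))
off ((452.9, 407.8), 3.4, (72.3, 27.9))
stick ((430.2, 47.0), 85.6, (43.0, 18.2))
w3 ((720.4, 72.7), 89.9, (131.7, 47.6))
blk ((734.0, -151.3), 67.6, (159.7, 53.6))
(540, 799, 3)
```

View pics/b.png

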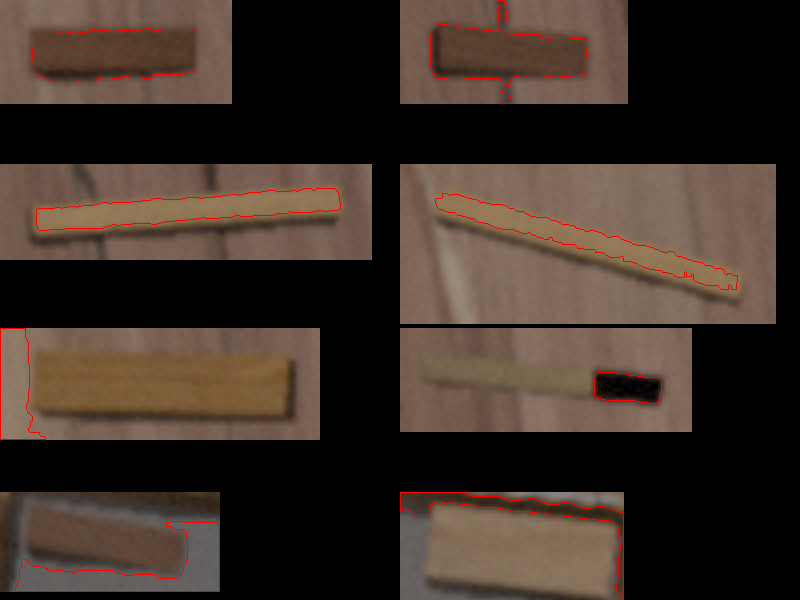

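View pics/tote.png

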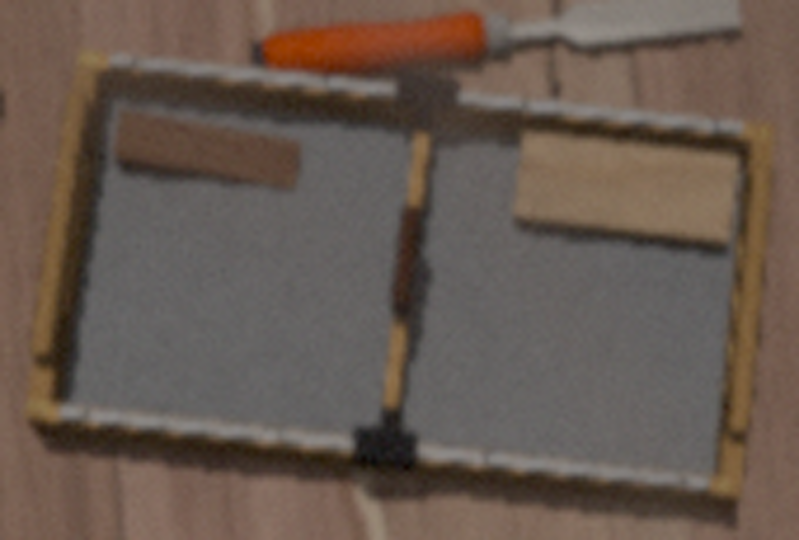

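The contours sit on strip_1, strip_2 and wedge_1; the wedge_2 mask picks up a crack. In the tote crop (scale 4.7, origin 225,105) the batten centre is near (408,262). The tops of the outer end walls run (82,55)–(30,418) and (772,125)–(740,497).

```bash
cat >> h.py <<'E'
from scipy.spatial.transform import Rotation as Ro
def goto(x,y,z,yaw,s=None):
    """mm, tool-x yaw deg (mod 180): turn needed first (tool rotvec deg), then shift in cm along the turned tool axes"""
    s=s or read_state();R=Ro.from_rotvec(s['tool_rot']);best=None
    for k in (0,180,-180,360):
        a=np.radians(yaw+k);T=Ro.from_matrix(np.c_[[np.cos(a),np.sin(a),0],[np.sin(a),-np.cos(a),0],[0,0,-1]])
        t=np.degrees((R.inv()*T).as_rotvec()); q=s['joints'][6]+np.radians(t[2])
        if best is None or np.linalg.norm(t)<np.linalg.norm(best[0])-1: best=(t,T,q)
    t,T,q=best
    d=T.inv().apply(np.array([x,y,z])/1000-s['eef_pos'])*100
    print('turn',t.round(1),'shift',d.round(2),'~j7',round(q,2),'t',round(float(s['clock']),1))
# tote frame (mm)
try:
    import json;TT=json.load(open('tote.json'))
    def tote(x,y): a=np.radians(TT[2]);return TT[0]+x*np.cos(a)-y*np.sin(a),TT[1]+x*np.sin(a)+y*np.cos(a)
    def intote(p): a=np.radians(TT[2]);d=np.array(p)-TT[:2];return d@[np.cos(a),np.sin(a)],d@[-np.sin(a),np.cos(a)]
except FileNotFoundError: pass
E
python3 - <<'E'
from h import *
c=camera('top')
f=lambda p:np.array(p)/4.7+[225,105]-.4
P=np.array([ray(c,f(p),.06)[0,:2]*1000 for p in[(82,55),(30,418),(772,125),(740,497)]]);print(P.round())
cen=P.mean(0);vy=(P[0]+P[1]-P[2]-P[3])/2;vx=(P[0]+P[2]-P[1]-P[3])/2
print(cen,np.linalg.norm(vy),np.linalg.norm(vx),'yaw',np.degrees(np.arctan2(-vy[0],vy[1])),np.degrees(np.arctan2(vx[1],vx[0])))
yaw=np.degrees(np.arctan2(-vy[0],vy[1]))
json.dump([*cen,yaw],open('tote.json','w')) if 'json' in globals() else None
import json;json.dump([*cen,yaw],open('tote.json','w'))
g=ray(c,f((408,262)),.07)[0,:2]*1000;print('grip',g)
a=np.radians(yaw);d=g-cen;print('in tote',d@[np.cos(a),np.sin(a)],d@[-np.sin(a),np.cos(a)])
# w2 via dark mask
im=cv2.resize(c['pixels'][230:256,415:472],None,fx=4,fy=4,interpolation=cv2.INTER_CUBIC)
L=cv2.cvtColor(im,cv2.COLOR_RGB2GRAY);_,m=cv2.threshold(L,0,255,cv2.THRESH_BINARY_INV+cv2.THRESH_OTSU)
m=cv2.morphologyEx(m,cv2.MORPH_OPEN,np.ones((21,21)))
k=max(cv2.findContours(m,0,1)[0],key=cv2.contourArea);p=ray(c,(k[:,0]+.5)/4-.5+[415,230],.016)[:,:2]*1000
print('w2',cv2.minAreaRect(p.astype(np.float32)))
goto(*g,150,yaw)
E
```

```text
[[ 773.  146.]
 [ 570.  169.]
 [ 732. -226.]
 [ 527. -203.]]
[650.51824536 -28.3592091 ] 375.0167329457233 205.0957419910392 yaw -6.425040039142562 -6.377408222424853
grip [652.26853913 -29.59720445]
in tote 1.8778360434897456 -1.0343561036237245
w2 ((453.1396789550781, -358.2592468261719), (100.26025390625, 35.210906982421875), 89.79353332519531)
turn [-0.1  0.  24.3] shift [ 39.45 -61.3    7.21] ~j7 0.34 t 0.2
```

```bash
python3 -m inch '[[0.3,0,0,0,0,0,8.1],[0.3,0,0,0,0,0,8.1],[0.3,0,0,0,0,0,8.1],[0.3,3.3,-5.1,0,0,0,0],[0.3,3.3,-5.1,0,0,0,0],[0.3,3.3,-5.1,0,0,0,0],[0.3,3.3,-5.1,0,0,0,0],[0.3,3.3,-5.1,0,0,0,0],[0.3,3.3,-5.1,0,0,0,0],[0.3,3.3,-5.1,0,0,0,0],[0.3,3.3,-5.1,0,0,0,0],[0.3,3.3,-5.1,0,0,0,0]]'; python3 -c "
from h import *
goto(*tote(1,-1),150,TT[2])"
```

```text
clock: 1.7
eef_pos: [0.5392, -0.1705, 0.2227]
tool_rot: [3.136, -0.177, 0.0]
wrist_force: [0.7, 0.7, -0.6]
gripper_width: 0.0611
grip_force: 0.0
turn [ 0. -0. -0.] shift [  9.57 -15.27   7.27] ~j7 -1.52 t 1.7
```

```bash
python3 -m inch '[[0.4,3.2,-5.1,0,0,0,0],[0.4,3.2,-5.1,2.4,0,0,0],[0.4,3.2,-5.1,2.4,0,0,0],[0.4,0,0,2.4,0,0,0],[0.4,0,0,0,0,0,0],[0.4,0,0,0,0,0,0]]'; python3 -c "
from h import *
goto(*tote(1,-1),45,TT[2])
c=camera('wrist');cv2.imwrite('pics/w1.png',c['pixels'][:,:,::-1])
print(proj(c,[[*np.array(tote(x,y))/1000,.07] for x,y in((-27,-1),(29,-1),(-27,4),(-27,-6))]))"
```

```text
clock: 2.45
eef_pos: [0.6483, -0.0352, 0.1532]
tool_rot: [3.136, -0.178, 0.001]
wrist_force: [-0.1, 0.1, 1.0]
gripper_width: 0.0526
grip_force: 0.0
turn [ 0.  -0.  -0.1] shift [ 0.24 -0.61 10.82] ~j7 -1.81 t 2.5
[[311.23827494 277.15452755]
 [310.69749633 202.72190599]
 [304.52838903 277.15950362]
 [317.94811959 277.14955151]]
```

View pics/w1.png

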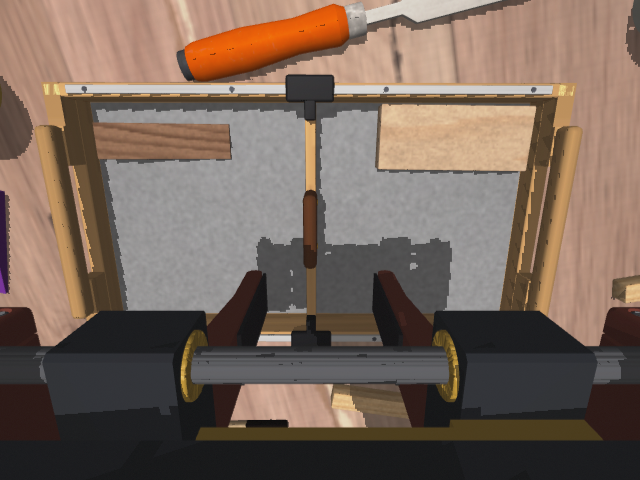

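Wrist view: the batten spans cols 303–317, rows 190–268, centred at (310,229) and almost between the fingers. The far rail's outer edge is at row ≈84; wedge_3 is at (160,141) and the block at (455,138).

```bash
python3 -c "
from h import *
c=camera('wrist')
for n,p,z in(('batten',(310,229),.07),('rail far outer L',(75,84),.042),('rail R',(550,85),.042),('w3',(160,141),.026),('w3 L edge',(92,140),.02),('blk far L',(379,104),.026),('blk far R',(536,107),.026),('blk nearR',(532,171),.026),('blk nearL',(377,171),.026)):
  q=ray(c,p,z)[0,:2]*1000;print(n,q.round(1),np.round(intote(q),1))
"
```

```text
batten [660.6 -29.9] [10.2 -0.4]
rail far outer L [779.7 127. ] [111.  168.8]
rail R [ 740.4 -213.1] [ 110.  -173.6]
w3 [734.8  82.2] [ 71.4 119.3]
w3 L edge [742.  139.3] [ 72.2 176.9]
blk far L [742.7 -92.4] [ 98.8 -53.3]
blk far R [ 726.8 -213.2] [  96.5 -175.1]
blk nearR [ 677.7 -212.3] [  47.6 -179.7]
blk nearL [691.9 -87.3] [ 47.7 -53.9]
```

```bash
python3 - <<'E'
from h import *
x,y=tote(6.5,0.5);json.dump([x,y,TT[2]],open('tote.json','w'))
E
python3 -m inch '[[0.4,1.0,-0.65,0,0,0,0],[0.4,0,0,3.6,0,0,0],[0.4,0,0,3.6,0,0,0],[0.4,0,0,3.6,0,0,0],[0.4,0,0,0,0,0,0],[1,0,0,0,0,0,0],[1,0,0,0,0,0,0],[1,0,0,0,0,0,0],[1,0,0,0,0,0,0],[1,0,0,0,0,0,0]]'; python3 -c "
from h import *
print(intote(read_state()['eef_pos'][:2]*1000))"
```

```text
clock: 3.8
eef_pos: [0.659, -0.0289, 0.0448]
tool_rot: [3.137, -0.177, 0.001]
wrist_force: [-1.0, -0.4, 2.2]
gripper_width: 0.0101
grip_force: 30.0
(np.float64(1.987886357457665), np.float64(-0.060580523607174114))
```

```bash
python3 -m inch '[[1,0,-1.1,0,0,0,0],[1,0,-1.1,0,0,0,0],[1,0,-1.1,0,0,0,0],[1,0,-1.2,0,0,0,0],[1,0,0,0,0,0,0],[1,0,0,0,0,0,0],[0.5,0,0,0,0,0,0],[0.5,0,0,0,0,0,0],[0.5,0,0,0,0,0,0],[0.5,0,0,-4,0,0,0],[0.5,0,0,-5,0,0,0],[0.5,0,0,-5,0,0,0]]'; python3 -c "
from h import *
print(intote(read_state()['eef_pos'][:2]*1000))
print('top of strip1');goto(561,-406,150,94);print('strip2');goto(443,-121,150,74);print('w1');goto(548,310,150,91);goto(453,-358,150,90)
c=camera('wrist');cv2.imwrite('pics/w2.png',c['pixels'][:,:,::-1])
print(ray(c,(310,229),.07))"
```

```text
clock: 5.3
eef_pos: [0.6635, 0.0156, 0.1855]
tool_rot: [3.136, -0.177, -0.001]
wrist_force: [1.0, -0.4, -0.9]
gripper_width: 0.0437
grip_force: 0.0
(np.float64(1.450198131188266), np.float64(44.663792024969595))
top of strip1
turn [ 0.   0.  79.6] shift [41.35 13.16  3.55] ~j7 -0.49 t 5.3
strip2
turn [ -0.    0.  -80.4] shift [-19.21 -17.43   3.55] ~j7 -3.28 t 5.3
w1
turn [ 0.   0.  82.6] shift [-29.63  11.03   3.55] ~j7 -0.44 t 5.3
turn [ 0.   0.  83.6] shift [37.36 21.05  3.55] ~j7 -0.42 t 5.3
[[0.66753594 0.02284304 0.07      ]]
```

View pics/w2.png

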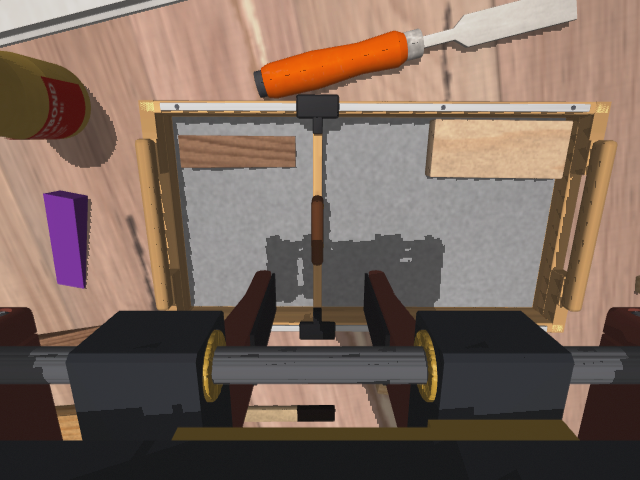

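The divider is moved: the batten is now at (317,230), about 44 mm off the middle. Next is wedge_1.

```bash
python3 -m inch '[[0.4,0,0,0,0,0,10.3],[0.4,0,0,0,0,0,10.3],[0.4,0,0,0,0,0,10.3],[0.4,0,0,0,0,0,10.3],[0.4,0,0,0,0,0,10.3],[0.4,0,0,0,0,0,10.3],[0.4,0,0,0,0,0,10.3],[0.4,0,0,0,0,0,10.3],[0.4,-5,1.5,0,0,0,0],[0.4,-5,1.5,0,0,0,0],[0.4,-5,1.5,0,0,0,0],[0.4,-5,1.5,0,0,0,0]]'; python3 -m inch '[[0.4,-5,1.5,0,0,0,0],[0.4,0,0,0,0,0,0],[0.4,0,0,0,0,0,0]]'
python3 -c "
from h import *
goto(548,310,150,91);
c=camera('wrist');cv2.imwrite('pics/w3.png',c['pixels'][:,:,::-1]); print(proj(c,[.55,.31,.018]))"
```

```text
clock: 6.85
eef_pos: [0.574, 0.2065, 0.1786]
tool_rot: [2.351, -2.065, -0.022]
wrist_force: [0.7, 0.0, -0.8]
gripper_width: 0.0527
grip_force: 0.0
clock: 7.22
eef_pos: [0.5535, 0.2523, 0.1786]
tool_rot: [2.35, -2.064, -0.021]
wrist_force: [-0.5, -0.8, 0.8]
gripper_width: 0.0526
grip_force: 0.0
turn [1.1 0.  6.4] shift [-5.78  0.45  2.86] ~j7 -2.74 t 7.2
[[312.47255559 277.72640428]]
```

View pics/w3.png

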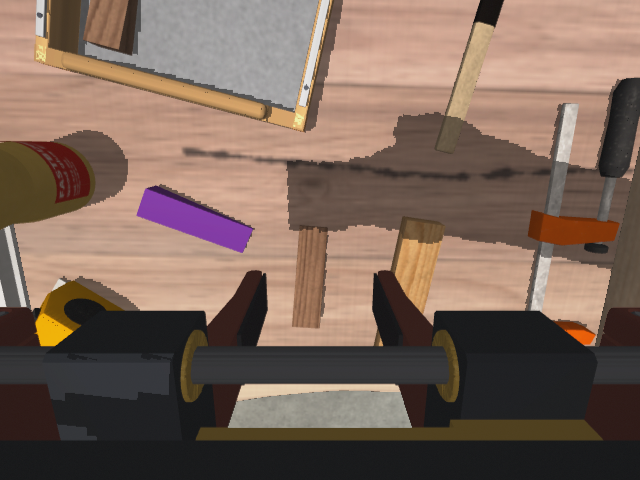

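The wrist image shows wedge_1 upright in the frame at (310,277), matching the prediction. J7 sits at its limit, so I'll turn the half circle back.

```bash
sed -i "s/q=s\['joints'\]\[6\]+np/q=s['joints'][6]-np/; s/if best is None or .*: best/if abs(q)<2.6 and (best is None or np.linalg.norm(t)<np.linalg.norm(best[0])-1): best/" h.py
python3 -c "
from h import *
c=camera('wrist');a=ray(c,(313.5,228),.018)[0];b=ray(c,(306.5,328),.018)[0];d=a-b;print(a,b,np.degrees(np.arctan2(d[1],d[0])));goto(550,310,150,91)"
python3 -m inch '[[0.4,0,0,0,0,0,-10.3],[0.4,0,0,0,0,0,-10.3],[0.4,0,0,0,0,0,-10.3],[0.4,0,0,0,0,0,-10.3],[0.4,0,0,0,0,0,-10.3],[0.4,0,0,0,0,0,-10.3],[0.4,0,0,0,0,0,-10.3],[0.4,0,0,0,0,0,-10.3],[0.4,0,0,0,0,0,-10.3],[0.4,0,0,0,0,0,-10.3],[0.4,0,0,0,0,0,-10.3],[0.4,0,0,0,0,0,-10.3]]';python3 -m inch '[[0.4,0,0,0,0,0,-10.3],[0.4,0,0,0,0,0,-10.3],[0.4,0,0,0,0,0,-10.3],[0.4,0,0,0,0,0,-10.3],[0.4,0,0,0,0,0,-8],[0.4,0,0,0,0,0,0]]'
python3 -c "
from h import *
goto(550,310,12,91)"
```

```text
[0.55579874 0.25930565 0.018     ] [0.54986405 0.36476034 0.018     ] -86.77895227125293
turn [  -0.2    1.6 -173.7] shift [ 5.92 -0.31  2.92] ~j7 0.18 t 7.3
clock: 8.82
eef_pos: [0.5546, 0.2504, 0.1798]
tool_rot: [-2.934, -1.101, 0.026]
wrist_force: [0.1, 0.1, 0.3]
gripper_width: 0.0527
grip_force: 0.0
clock: 9.57
eef_pos: [0.5546, 0.2505, 0.1798]
tool_rot: [-2.213, -2.211, 0.018]
wrist_force: [0.1, 0.5, 0.4]
gripper_width: 0.0527
grip_force: 0.0
turn [-1.  -0.1 -1.1] shift [ 5.96 -0.36 16.78] ~j7 -0.27 t 9.6
```

```bash
python3 -m inch '[[0.4,0,0,0,-1,0,-3],[0.4,3,0,0,0,0,0],[0.4,3.1,0,0,0,0,0],[0.4,0,0,5,0,0,0],[0.4,0,0,5,0,0,0],[0.4,0,0,5,0,0,0],[0.4,0,0,2.5,0,0,0],[0.4,0,0,0,0,0,0]]'
python3 -c "
from h import *
goto(552,311,5,93)"
```

```text
clock: 10.58
eef_pos: [0.5502, 0.3123, 0.0029]
tool_rot: [-2.164, -2.276, 0.003]
wrist_force: [-0.2, -0.1, 0.2]
gripper_width: 0.0528
grip_force: 0.0
turn [-0.1  0.  -0.1] shift [-0.14  0.18 -0.21] ~j7 -0.25 t 10.6
```

```bash
python3 -m inch '[[0.4,0,0,-0.2,0,0,0],[1,0,0,0,0,0,0],[1,0,0,0,0,0,0],[1,0,0,0,0,0,0],[1,0,0,0,0,0,0],[1,0,0,-3,0,0,0],[1,0,0,-4,0,0,0],[1,0,0,-5,0,0,0],[1,0,0,0,0,0,0]]'
python3 -c "
from h import *
goto(*tote(-50,114),17,90+TT[2])"
```

```text
clock: 11.7
eef_pos: [0.5523, 0.3146, 0.13]
tool_rot: [-2.159, -2.282, -0.01]
wrist_force: [0.4, -0.4, -0.6]
gripper_width: 0.0278
grip_force: 30.0
turn [ 0.2 -0.3  9.6] shift [-21.53   9.24  11.3 ] ~j7 -0.48 t 11.7
```

```bash
python3 -m inch '[[1,0,0,0,0,0,9.6],[1,-5.3,2.3,0,0,0,0],[1,-5.4,2.3,0,0,0,0],[1,-5.4,2.3,0,0,0,0],[1,-5.4,2.3,0,0,0,0],[1,0,0,0,0,0,0],[1,0,0,0,0,0,0]]'
python3 -c "
from h import *
goto(*tote(-50,114),14,90+TT[2]);c=camera('wrist');cv2.imwrite('pics/w4.png',c['pixels'][:,:,::-1])"
```

```text
clock: 12.58
eef_pos: [0.6169, 0.0901, 0.1246]
tool_rot: [-2.34, -2.091, 0.003]
wrist_force: [-0.4, 0.7, -0.5]
gripper_width: 0.0278
grip_force: 30.0
turn [-0.2 -0.  -0. ] shift [ 0.05  0.32 11.06] ~j7 -0.07 t 12.6
```

View pics/w4.png

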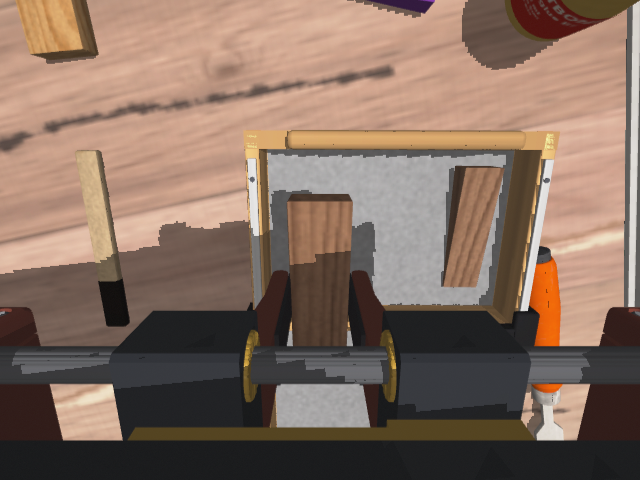

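The wedge is held straight over the bay (about cols 288–352), clear of wedge_3 at (475,225). Lowering it now.

```bash
python3 -m inch '[[1,0,0.3,3.7,0,0,0],[1,0,0,3.7,0,0,0],[1,0,0,2,0,0,0],[1,0,0,1.6,0,0,0],[1,0,0,0,0,0,0],[0.55,0,0,0,0,0,0],[0.55,0,0,0,0,0,0],[0.55,0,0,0,0,0,0]]'
python3 -m inch '[[0.55,0,0,-4,0,0,0],[0.55,0,0,-5,0,0,0],[0.55,0,0,-5,0,0,0],[0.4,0,0,0,0,0,0],[0.4,0,0,0,0,0,0]]'
python3 -c "
from h import *
goto(454,-358,100,90);c=camera('wrist');cv2.imwrite('pics/w5.png',c['pixels'][:,:,::-1])"
```

```text
clock: 13.62
eef_pos: [0.6207, 0.0894, 0.0164]
tool_rot: [-2.341, -2.093, -0.0]
wrist_force: [-0.5, -0.1, -0.9]
gripper_width: 0.0396
grip_force: 0.0
clock: 14.25
eef_pos: [0.6203, 0.0895, 0.1556]
tool_rot: [-2.34, -2.093, 0.001]
wrist_force: [0.0, 0.7, 0.1]
gripper_width: 0.0517
grip_force: 0.0
turn [-0.1 -0.1 -6.4] shift [-44.75 -16.63   5.56] ~j7 0.03 t 14.2
```

View pics/w5.png

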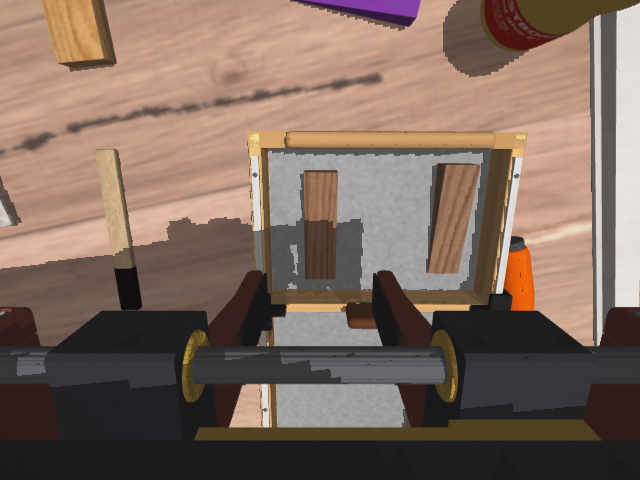

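wedge_1 lies flat at (320,225), with about an 80 mm gap to wedge_3. Next is wedge_2.

```bash
python3 -m inch '[[0.4,0,0,0,0,0,-6.4],[0.4,-5,-1.8,0,0,0,0],[0.4,-5,-1.8,0,0,0,0],[0.4,-5,-1.8,0,0,0,0],[0.4,-5,-1.8,0,0,0,0],[0.4,-5,-1.8,0,0,0,0],[0.4,-5,-1.8,0,0,0,0],[0.4,-5,-1.8,0,0,0,0],[0.4,-5,-1.8,0,0,0,0],[0.4,-5,-2,0,0,0,0],[0.4,0,0,0,0,0,0],[0.4,0,0,0,0,0,0]]'
python3 -c "
from h import *
goto(454,-358,5,90);c=camera('wrist');cv2.imwrite('pics/w6.png',c['pixels'][:,:,::-1])
print(proj(c,[[.454,-.358,.017],[.454,-.308,.017],[.454,-.408,.017]]))"
```

```text
clock: 15.8
eef_pos: [0.4562, -0.3598, 0.1544]
tool_rot: [-2.219, -2.218, 0.001]
wrist_force: [0.1, 0.7, -0.8]
gripper_width: 0.053
grip_force: 0.0
turn [-0.2 -0.1 -0. ] shift [ 0.18 -0.22 14.94] ~j7 0.85 t 15.8
[[316.99819798 224.59474108]
 [316.91793793 166.28594836]
 [317.0718929  278.13397131]]
```

View pics/w6.png

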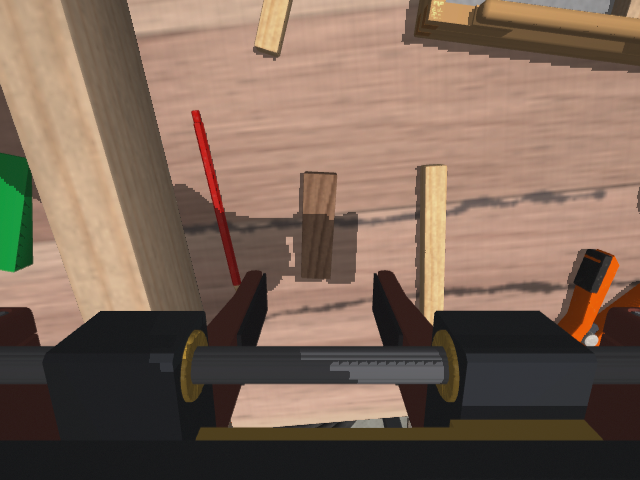

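wedge_2 is centred at (318.5,225), matching the prediction. First a check on the fence clearance for the gripper body.

```bash
python3 -c "
from h import *
c=camera('top');i=c['pixels'];i=cv2.imread('pics/top0.png')[:,:,::-1]
print(i[270:345:3,430].tolist())
for r in (288,292,296):print(r,[ray(c,(442,r),z)[0,0].round(3) for z in(.0,.06,.1)])
w=camera('wrist')
for p in((130,0),(190,300)):print([ray(w,p,z)[0,:2].round(3) for z in(0,.06,.1)])"
```

```text
[[109, 86, 74], [110, 84, 74], [108, 80, 68], [111, 25, 20], [109, 84, 71], [111, 86, 74], [113, 90, 77], [110, 87, 74], [128, 107, 86], [129, 107, 87], [131, 110, 90], [129, 112, 90], [127, 104, 80], [123, 102, 83], [121, 102, 85], [108, 85, 70], [110, 86, 75], [109, 86, 72], [108, 84, 73], [106, 82, 71], [108, 82, 70], [106, 81, 68], [107, 80, 72], [108, 83, 73], [106, 81, 72]]
288 [np.float64(0.34), np.float64(0.335), np.float64(0.332)]
292 [np.float64(0.329), np.float64(0.326), np.float64(0.323)]
296 [np.float64(0.319), np.float64(0.316), np.float64(0.314)]
[array([ 0.307, -0.18 ]), array([ 0.336, -0.2  ]), array([ 0.355, -0.214])]
[array([ 0.33 , -0.438]), array([ 0.355, -0.409]), array([ 0.371, -0.39 ])]
```

```bash
python3 -m inch '[[0.4,0.2,-0.1,0,0,0,0],[0.4,0,0,5,0,0,0],[0.4,0,0,5,0,0,0],[0.4,0,0,4.7,0,0,0],[0.4,0,0,0,0,0,0],[1,0,0,0,0,0,0],[1,0,0,0,0,0,0],[1,0,0,0,0,0,0],[1,0,0,0,0,0,0]]'
python3 -m inch '[[1,0,0,-3,0,0,0],[1,0,0,-5,0,0,0],[1,0,0,-5,0,0,0],[1,0,0,0,0,0,0]]'
python3 -c "
from h import *
goto(*tote(4,114),15,90+TT[2])"
```

```text
clock: 17.08
eef_pos: [0.4563, -0.3591, 0.0104]
tool_rot: [2.221, 2.221, 0.001]
wrist_force: [-0.5, 1.0, 8.0]
gripper_width: 0.0273
grip_force: 29.9
clock: 17.58
eef_pos: [0.4575, -0.3604, 0.1431]
tool_rot: [2.218, 2.217, 0.003]
wrist_force: [-0.6, -0.8, -1.6]
gripper_width: 0.0272
grip_force: 29.9
turn [0.3 0.1 6.4] shift [46.6  16.52 12.81] ~j7 0.76 t 17.6
```

```bash
python3 -m inch '[[1,0,0,0,0,0,6.4],[1,5.2,1.8,0,0,0,0],[1,5.2,1.8,0,0,0,0],[1,5.2,1.8,0,0,0,0],[1,5.2,1.8,0,0,0,0],[1,5.2,1.9,0,0,0,0],[1,5.2,1.9,0,0,0,0],[1,5.2,1.9,0,0,0,0],[1,5.2,1.8,0,0,0,0],[1,5,1.8,0,0,0,0],[1,0,0,0,0,0,0],[1,0,0,0,0,0,0]]'
python3 -c "
from h import *
goto(*tote(4,114),18,90+TT[2]);c=camera('wrist');cv2.imwrite('pics/w7.png',c['pixels'][:,:,::-1])"
```

```text
clock: 19.08
eef_pos: [0.6708, 0.0853, 0.1377]
tool_rot: [-2.341, -2.093, 0.004]
wrist_force: [-0.0, 0.2, -1.0]
gripper_width: 0.0276
grip_force: 29.9
turn [-0.2  0.   0. ] shift [-0.08  0.31 11.97] ~j7 -0.03 t 19.1
```

View pics/w7.png

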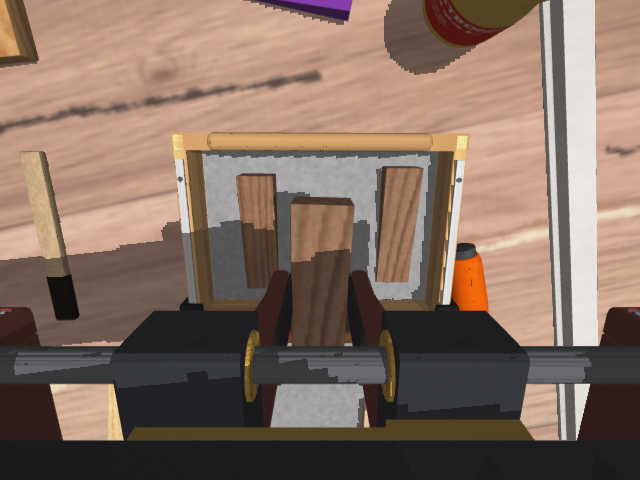

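wedge_2 hangs centrally in the gap between wedge_1 (257,230) and wedge_3 (400,225). Lowering.

```bash
python3 -m inch '[[1,0,0.1,4,0,0,0],[1,0,0,4,0,0,0],[1,0,0,2.5,0,0,0],[1,0,0,1.4,0,0,0],[1,0,0,0,0,0,0],[1,0,0,0,0,0,0]]'
python3 -m inch '[[0.6,0,0,0,0,0,0],[0.6,0,0,0,0,0,0],[0.6,0,0,0,0,0,0],[0.6,0,0,-4,0,0,0],[0.6,0,0,-5,0,0,0],[0.6,0,0,-5,0,0,0],[0.4,0,0,0,0,0,0],[0.4,0,0,0,0,0,0]]'
python3 -c "
from h import *
goto(444,-121,150,74);c=camera('wrist');cv2.imwrite('pics/w8.png',c['pixels'][:,:,::-1])"
```

```text
clock: 19.88
eef_pos: [0.6731, 0.0856, 0.0209]
tool_rot: [-2.342, -2.093, -0.001]
wrist_force: [-0.4, 0.6, -0.1]
gripper_width: 0.0274
grip_force: 30.0
clock: 20.88
eef_pos: [0.6721, 0.0861, 0.1593]
tool_rot: [-2.34, -2.093, 0.001]
wrist_force: [-0.5, -0.3, -0.8]
gripper_width: 0.0509
grip_force: 0.0
turn [-0.1 -0.   9.6] shift [-26.2  -16.22   0.93] ~j7 -0.2 t 20.9
```

View pics/w8.png

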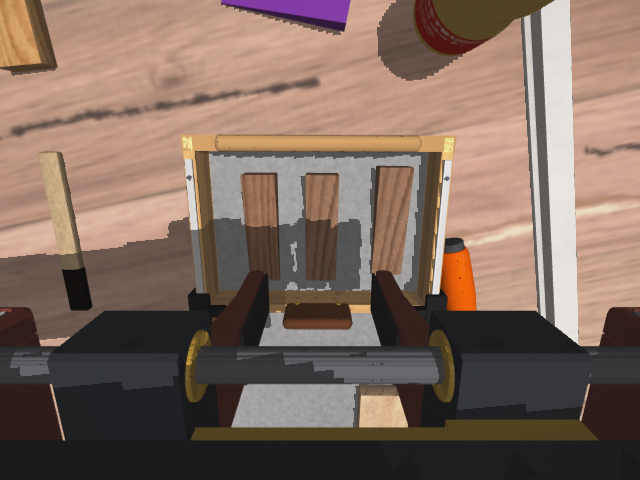

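All three wedges lie flat in the bay at (260,225), (322,227) and (392,222). Next is strip_2.

```bash
python3 -m inch '[[0.45,0,0,0,0,0,9.6],[0.45,-5.2,-3.2,0,0,0,0],[0.45,-5.2,-3.2,0,0,0,0],[0.45,-5.2,-3.2,0,0,0,0],[0.45,-5.2,-3.3,0,0,0,0],[0.45,-5.2,-3.3,0,0,0,0],[0.45,0,0,0,0,0,0],[0.45,0,0,0,0,0,0]]'
python3 -c "
from h import *
goto(444,-121,5,74);c=camera('wrist');cv2.imwrite('pics/w9.png',c['pixels'][:,:,::-1])
a=np.radians(74);print(proj(c,[[.444+t*np.cos(a),-.121+t*np.sin(a),.017] for t in(.1,0,-.1)]))"
```

```text
clock: 21.92
eef_pos: [0.4453, -0.1188, 0.1594]
tool_rot: [-2.507, -1.889, 0.002]
wrist_force: [0.7, 0.2, 0.3]
gripper_width: 0.0482
grip_force: 0.0
turn [-0.1 -0.  -0. ] shift [-0.25 -0.07 15.44] ~j7 0.1 t 21.9
[[318.68440167 108.52613872]
 [318.64308804 227.78811867]
 [318.60819407 328.51816757]]
```

View pics/w9.png

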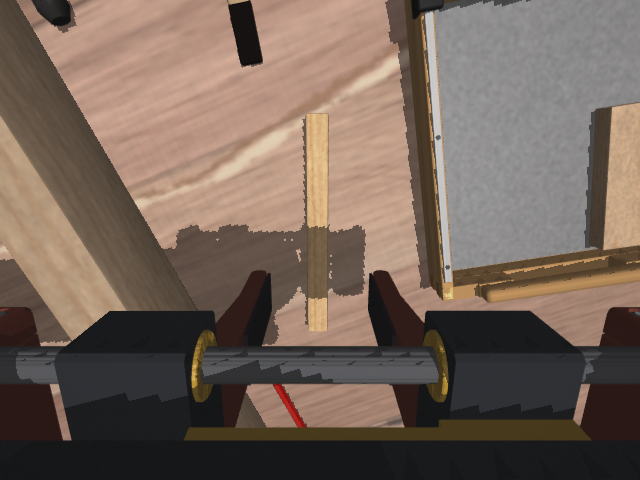

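strip_2 spans rows 114–331 at col 318, so I need about 3 mm more along −x.

```bash
python3 -m inch '[[0.45,-0.6,0,0,0,0,0],[0.45,0,0,5,0,0,0],[0.45,0,0,5,0,0,0],[0.45,0,0,5,0,0,0],[0.45,0,0,0,0,0,0],[1,0,0,0,0,0,0],[1,0,0,0,0,0,0],[1,0,0,0,0,0,0],[1,0,0,0,0,0,0]]'
python3 -m inch '[[1,0,0,-3,0,0,0],[1,0,0,-5,0,0,0],[1,0,0,-5,0,0,0],[1,0,0,0,0,0,0]]'
python3 -c "
from h import *
goto(*tote(-55,-70),18,90+TT[2])"
```

```text
clock: 23.1
eef_pos: [0.444, -0.1248, 0.0111]
tool_rot: [-2.508, -1.89, -0.002]
wrist_force: [-1.1, 0.6, 11.1]
gripper_width: 0.0187
grip_force: 30.0
clock: 23.6
eef_pos: [0.4457, -0.1254, 0.1433]
tool_rot: [2.507, 1.89, 0.008]
wrist_force: [-0.2, 0.0, -0.7]
gripper_width: 0.0187
grip_force: 30.0
turn [ 0.3 -0.2 -9.6] shift [ 4.98 14.42 12.53] ~j7 0.33 t 23.6
```

```bash
python3 -m inch '[[1,0,0,0,0,0,-9.6],[1,1.7,4.8,0,0,0,0],[1,1.7,4.8,0,0,0,0],[1,1.6,4.8,0,0,0,0],[1,0,0,0,0,0,0],[1,0,0,0,0,0,0]]'
python3 -c "
from h import *
goto(*tote(-55,-70),18,90+TT[2]);c=camera('wrist');cv2.imwrite('pics/w10.png',c['pixels'][:,:,::-1])"
```

```text
clock: 24.35
eef_pos: [0.5908, -0.0918, 0.1384]
tool_rot: [-2.34, -2.091, 0.004]
wrist_force: [-1.4, -1.3, -0.9]
gripper_width: 0.0188
grip_force: 30.0
turn [-0.2 -0.  -0. ] shift [ 0.02  0.38 12.04] ~j7 0.28 t 24.4
```

View pics/w10.png

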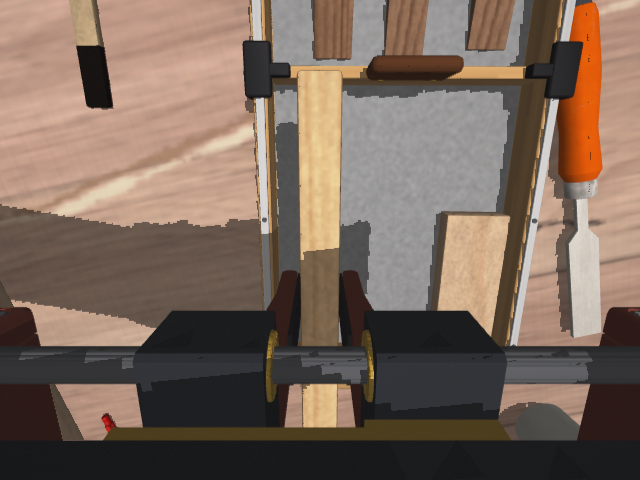

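The strip hangs straight with its far end at (320,71); the divider edge is at row ≈80. Checking end clearance.

```bash
python3 -c "
from h import *
c=camera('wrist')
for p,z in(((320,71),.143),((320,71),.147),((350,80),.05),((350,80),.058),((415,81),.058),((300,92),.008)):print(p,z,np.round(intote(ray(c,p,z)[0,:2]*1000),1))"
```

```text
(320, 71) 0.143 [-58.4  29.5]
(320, 71) 0.147 [-58.4  28.8]
(350, 80) 0.05 [-38.8  40.3]
(350, 80) 0.058 [-39.4  39.1]
(415, 81) 0.058 [ 2.1 38.5]
(300, 92) 0.008 [-74.1  38.1]
```

```bash
python3 -m inch '[[1,0,0.3,4,0,0,0],[1,0,0,4,0,0,0],[1,0,0,2.5,0,0,0],[1,0,0,1.3,0,0,0],[1,0,0,0,0,0,0],[1,0,0,0,0,0,0]]'
python3 -m inch '[[0.7,0,0,0,0,0,0],[0.7,0,0,0,0,0,0],[0.7,0,0,0,0,0,0],[0.7,0,0,-4,0,0,0],[0.7,0,0,-5,0,0,0],[0.7,0,0,-5,0,0,0],[0.45,0,0,0,0,0,0],[0.45,0,0,0,0,0,0]]'
python3 -c "
from h import *
goto(562,-406,150,94)"
```

```text
clock: 25.2
eef_pos: [0.5955, -0.092, 0.0228]
tool_rot: [-2.342, -2.093, -0.001]
wrist_force: [-0.1, -0.4, -0.6]
gripper_width: 0.0186
grip_force: 30.0
clock: 26.2
eef_pos: [0.5948, -0.0914, 0.1612]
tool_rot: [-2.34, -2.093, 0.001]
wrist_force: [-0.2, -0.0, 0.3]
gripper_width: 0.0428
grip_force: 0.0
turn [ -0.1  -0.1 -10.4] shift [-31.15  -5.47   1.12] ~j7 0.45 t 26.2
```

```bash
python3 -m inch '[[0.45,0,0,0,0,0,-10.4],[0.45,-5.2,-0.9,0,0,0,0],[0.45,-5.2,-0.9,0,0,0,0],[0.45,-5.2,-0.9,0,0,0,0],[0.45,-5.2,-0.9,0,0,0,0],[0.45,-5.2,-0.9,0,0,0,0],[0.45,-5.2,-0.9,0,0,0,0],[0.45,0,0,0,0,0,0],[0.45,0,0,0,0,0,0]]'
python3 -c "
from h import *
goto(562,-406,8,94);c=camera('wrist');cv2.imwrite('pics/w11.png',c['pixels'][:,:,::-1])
a=np.radians(94);print(proj(c,[[.562+t*np.cos(a),-.406+t*np.sin(a),.017] for t in(.1,0,-.1)]))"
```

```text
clock: 27.32
eef_pos: [0.5625, -0.4059, 0.1594]
tool_rot: [-2.14, -2.294, 0.001]
wrist_force: [-0.4, 1.0, 0.5]
gripper_width: 0.0481
grip_force: 0.0
turn [-0.2 -0.2 -0. ] shift [-1.000e-02 -5.000e-02  1.514e+01] ~j7 0.93 t 27.3
[[319.0711433  105.82929768]
 [319.05124212 225.49628959]
 [319.0344102  326.70763169]]
```

View pics/w11.png

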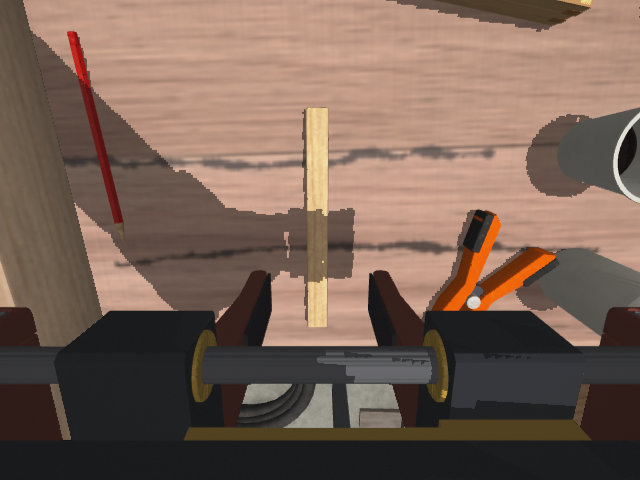

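strip_1 spans rows 108–326 at col 318, right between the fingers.

```bash
python3 -m inch '[[0.45,0,0,5,0,0,0],[0.45,0,0,5,0,0,0],[0.45,0,0,4.8,0,0,0],[0.45,0,0,0,0,0,0],[1,0,0,0,0,0,0],[1,0,0,0,0,0,0],[1,0,0,0,0,0,0],[1,0,0,0,0,0,0]]'
python3 -m inch '[[1,0,0,-3,0,0,0],[1,0,0,-5,0,0,0],[1,0,0,-5,0,0,0],[1,0,0,0,0,0,0]]'
python3 -c "
from h import *
goto(*tote(-8,-70),22,90+TT[2])"
```

```text
clock: 28.38
eef_pos: [0.5634, -0.4072, 0.015]
tool_rot: [2.143, 2.297, 0.0]
wrist_force: [-1.4, 1.5, 7.3]
gripper_width: 0.0179
grip_force: 30.0
clock: 28.88
eef_pos: [0.5647, -0.4088, 0.1486]
tool_rot: [2.139, 2.293, 0.002]
wrist_force: [-0.3, 0.3, -1.0]
gripper_width: 0.018
grip_force: 30.0
turn [ 0.3  0.2 10.4] shift [31.82  4.12 12.66] ~j7 0.75 t 28.9
```

```bash
python3 -m inch '[[1,0,0,0,0,0,10.4],[1,5.3,0.7,0,0,0,0],[1,5.3,0.7,0,0,0,0],[1,5.3,0.7,0,0,0,0],[1,5.3,0.7,0,0,0,0],[1,5.3,0.7,0,0,0,0],[1,5.3,0.7,0,0,0,0],[1,0,0,0,0,0,0],[1,0,0,0,0,0,0]]'
python3 -c "
from h import *
goto(*tote(-8,-70),25,90+TT[2]);c=camera('wrist');cv2.imwrite('pics/w12.png',c['pixels'][:,:,::-1])
z=read_state()['eef_pos'][2]
im=cv2.cvtColor(c['pixels'],cv2.COLOR_RGB2GRAY).astype(int)
print([int(r) for r in im[40:120:2,320]],z)"
```

```text
clock: 30.0
eef_pos: [0.6396, -0.0959, 0.1429]
tool_rot: [-2.34, -2.093, 0.003]
wrist_force: [-0.3, -0.4, -0.0]
gripper_width: 0.0181
grip_force: 30.0
turn [-0.2  0.   0. ] shift [-0.12  0.18 11.79] ~j7 0.3 t 30.0
[118, 116, 114, 112, 110, 112, 115, 121, 122, 116, 52, 65, 69, 69, 67, 81, 192, 192, 190, 190, 192, 192, 192, 189, 188, 190, 194, 199, 198, 196, 194, 193, 195, 196, 195, 195, 196, 195, 194, 200] 0.14319912350651642
```

View pics/w12.png

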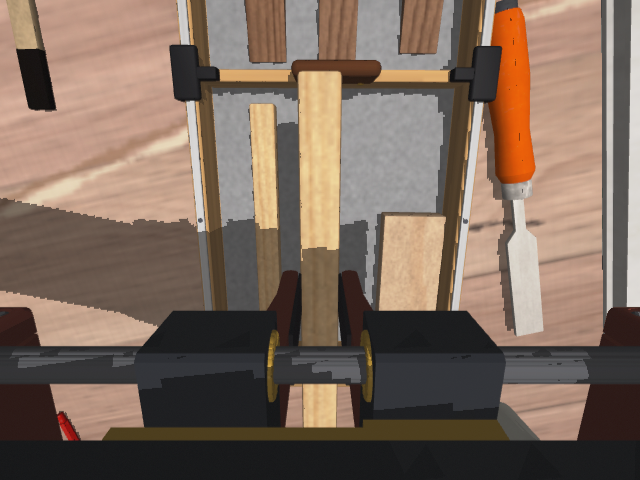

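The held strip's end is at row 71, as before, with strip_2 at (263,200) and the block at (412,260) clear on both sides. Lowering.

```bash
python3 -m inch '[[1,0,0.1,4,0,0,0],[1,0,0,4,0,0,0],[1,0,0,2.5,0,0,0],[1,0,0,1.3,0,0,0],[1,0,0,0,0,0,0],[1,0,0,0,0,0,0]]'
python3 -m inch '[[0.75,0,0,0,0,0,0],[0.75,0,0,0,0,0,0],[0.75,0,0,0,0,0,0],[0.75,0,0,-4,0,0,0],[0.75,0,0,-5,0,0,0],[0.75,0,0,-5,0,0,0],[0.5,-5,-4,-2,0,0,0],[0.5,-5,-4,-2,0,0,0],[0.5,-5,-4,-2,0,0,0],[0.5,-3,0,0,0,0,0],[0.5,0,0,0,0,0,0]]'
python3 -c "
from h import *
a=camera('wrist')['pixels'];b=camera('top')['pixels'];s=camera('scene')['pixels'];print(read_state()['wrist_force'])
g=np.hstack([cv2.resize(a,(400,300)),cv2.resize(b[100:310,120:400],(400,300))])
h=np.zeros((300,800,3),np.uint8);h[:]=cv2.resize(s[150:290,120:493],(800,300),interpolation=cv2.INTER_CUBIC)
cv2.imwrite('pics/fin.png',np.vstack([g,h])[:,:,::-1])"
```

```text
clock: 30.8
eef_pos: [0.6416, -0.0962, 0.0267]
tool_rot: [-2.342, -2.093, -0.0]
wrist_force: [-0.4, 0.6, -0.1]
gripper_width: 0.0181
grip_force: 30.0
clock: 32.17
eef_pos: [0.5103, -0.2544, 0.2224]
tool_rot: [-2.347, -2.089, 0.0]
wrist_force: [0.5, 0.4, -0.3]
gripper_width: 0.0438
grip_force: 0.0
[0.45995703 0.9035634  0.1540082 ]
```

View pics/fin.png

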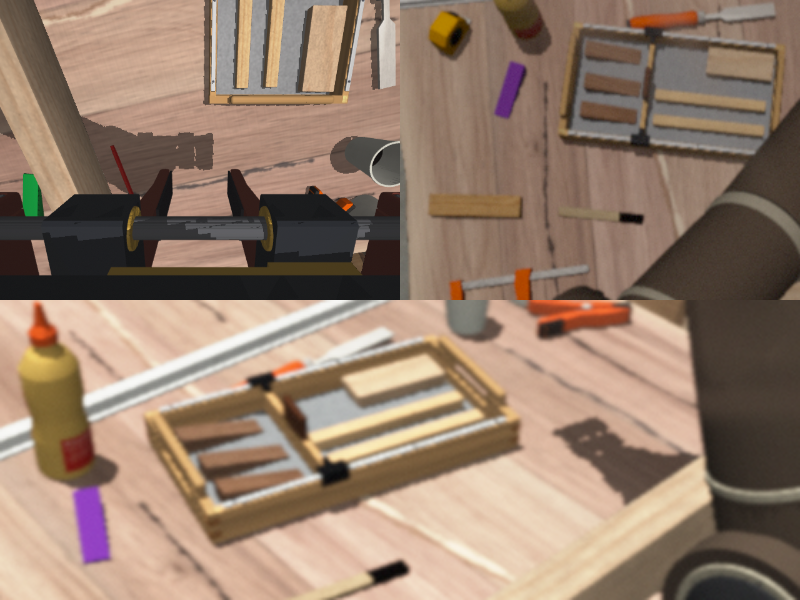

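All six parts lie flat and lengthwise: wedges left of the divider near (612,83), strips and block to its right near (712,95). The offcut and stick have not moved, and the arm is clear.

```bash
python3 -c "
from rig import *
print(close_job())"
```

```text
the job is handed in; nothing more can be done
None
```

The tote is packed and the job handed in at about 32 s: divider about 44 mm towards the wedges' end, wedges and strips flat in their bays, offcut and stick untouched; this is from the last pictures, as no verdict came back.

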